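# Take the orange clamp dog off the T-slot rail and put it away

### The job

Slide the orange clamp dog along the T-slot of the aluminium rail and out at the rail's open end, then lift it clear and stand it upright on its foot in the blue tray; set it down, do not drop it. Leave the black clamp dog in the rail where it is, and do not disturb the vial rack, the wash bottle or the hex key.

Things in the scene. Friction and masses are not known exactly. Their poses are not given: they have to be found in the camera images.
- rail: Aluminium T-slot rail fixed to the bench, 230 long x 70 wide x 27 mm high. Origin: centre of its underside, on the bench; x along the slot towards the open end, z up. The slot runs the whole length on its centre line, floor 8 mm above the bench. Open at the +x end (x = +115 mm); the -x end is shut by a black plate 6 mm thick, 31 mm high.
- rail_open_end (a point): Middle of the slot floor at the rail's open end, 115 mm along +x from the rail's origin, 8 mm above the bench; axes as the rail's. Slot section: cavity 42 mm wide from 8 to 19 mm above the bench, neck 20 mm wide between two lips from 19 to 27 mm. A dog is free to lift only when its origin is more than 25 mm beyond this point along +x.
- orange_dog: Clamp dog with orange body, 0.13 to 0.24 kg, oiled, sliding freely in the T-slot near mid-rail. Origin: underside of its foot, on the slot floor; x along the slot, z up. Steel foot 50 (x) x 34 (y) x 8 mm; neck 40 x 14, 8 to 22 mm up; orange block 40 x 28, 22 to 62 mm up; fixed black knob 25 mm across, 62 to 73 mm up. Play in the slot: 3 mm each side, 3 mm up.
- orange_dog_grip (a point): Middle of the orange block, where to grip it: 42 mm above the underside of the foot. Pinch it across y (28 mm wide, across the slot). It slides along the slot with a few newtons. Axes as the dog's.
- black_dog: A second clamp dog of the same shape and size with a black body and a grey knob, in the same slot next to the closed end; it stays there. Origin and axes as the orange dog's.
- tray: Open blue tray, fixed to the bench, 160 (x) x 120 (y) x 35 mm high, walls and floor 4 mm thick, empty. Origin: centre of its underside; z up. To the robot's left or right of the rail.
- tray_in (a point): Centre of the top of the tray's floor, 4 mm above the bench. Axes as the tray's.
- vial_rack: White vial rack, 140 (x) x 80 (y) mm, 40 mm high, with eight capped vials fixed in it, 61 mm high in all; stands loose on the bench on the other side of the rail from the tray. Origin: centre of its underside.
- wash_bottle: White wash bottle with a green nozzle, 64 mm diameter, 183 mm high, standing on the bench. Origin: centre of its underside.
- hex_key: Dark steel L-shaped hex key lying on the bench, long arm 110 mm, short arm 32 mm, 8 mm thick. Origin: on the bench, on the long arm, 60 mm from its free end; x along the long arm towards the bend.

How it is judged:
By the outcome, as a careful person would: the job done as asked, in the order asked, and still so for the second after the job is handed in, with the robot touching nothing.
It also fails if it takes over 54 s, if anything falls off the work surface, if the arm or the gripper's body presses on something with over 40 N, if the wrist force passes 120 N, or if a joint passes its speed limit or range.

### The arm

A 7-joint arm with a two-finger parallel gripper is mounted at the origin on the work surface. World frame = base frame: x ahead of the robot, y to its left, z up, the work surface at z = 0. Lengths are in m, angles in rad, forces in N, time in s.
With the tool pointing down it reaches from about 0.4 to 0.85 m from the base axis. Payload 4.5 kg.
Tool frame: the origin (TCP) lies at the very end of the fingers, on their centre line; the grasp point (between the pads) lies 19 mm behind it (r.grip_depth is the z of the grasp point in the tool frame, in m); z points along the fingers, y is the line along which they close (so a half turn about z gives the same grasp; the last joint's range is limited). The gripper opens to 88 mm and grips with 3 to 60 N. Pads are 18 mm wide; open, the fingers measure 123 mm over their backs; the gripper's body (75 mm by 187 mm) begins 45 mm behind the grasp point.
Start: joints at [1.248, 0.689, -0.195, 1.565, 0.157, 0.902, -0.215], TCP at [0.218, -0.586, 0.239] pointing down, gripper open.
Joint ranges: [-3.01, 3.01], [-0.46, 2.08], [-1.47, 1.51], [0.13, 2.56], [-1, 4.14], [0.04, 2.09], [-2.66, 2.66]. Speed limits (rad/s): [2.57, 2.57, 3.14, 3.14, 3.14, 3.14, 3.14].

### API

Orientations are given as a unit quaternion [x, y, z, w].
In Python, from plant import r gives the robot as it stands.
- The arm moves only by the tool steer_hand, called as name(argument=value, ...) on one line, values as JSON. Schema: {"type":"object","properties":{"deltas":{"type":"string"},"force":{"type":"number"},"only":{"type":"string"},"quiet":{"type":"boolean"},"lines":{"type":"string"}},"required":["deltas"],"additionalProperties":false}. deltas is a string of 1 to 10 rows, one to a line, with the numbers parted by spaces; each row has 7 numbers: the opening from 0.0 (shut) to 1.0 (fully open), then dx, dy, dz in units of 100 mm, then a rotation vector rx, ry, rz in units of 0.05 rad; each row is the pose to reach, as a shift and turn from the pose commanded when the call began, along the tool's axes at that moment; what a row does not reach only later rows make up. A row lasts 1/10 s, in which the tool goes at most 0.05 m and 0.15 rad, less where a joint would pass 70% of its speed; a pose out of reach is approached as far as the arm can. The fingers move at their own pace and stop on an object; force is the grip in N (left out, the last holds). Time passes only in rows, so rows that do not move let the fingers close. The tool returns the time, the measured TCP pose, the force, the opening and the grip force at its end. only (a regular expression) keeps the lines of the reply that match it, lines (a string "A,B") keeps lines A to B, and quiet returns only ok. Input that does not fit is refused with a message, and nothing moves.
- r.get_state(): the state, without advancing time (a new reading comes with each control period).
- r.snapshot(name): name is "scene" or "top" or "wrist"; returns the picture (420x560x3 uint8, red, green, blue); there is no depth.
- r.camera_params(name): a dict with "fx", "fy", "cx", "cy" (pixels), "k1" (the pictures are not rectified: a ray, as slopes to the right and down, at radius r is drawn at 1 + k1 r^2 times it, then the intrinsics apply), "rvec" (rotation vector, rad) and "tvec" (3), from world to camera coordinates, as OpenCV has them. Camera axes: x right, y down, z forward; pixel columns grow to the right and rows downward; lengths in m; the calibration is good to about 2 mm. A picture is of the moment at which its call begins: read the wrist's pose just before it. camera_params takes no time and is no camera call; for the wrist camera it gives the pose at the moment of the call.
- r.finish_job(): hands the job in; it is judged then, once.
The state is a dict: "clock": time; "q": joint angles; "qd": joint speeds; "joint_torque": joint torques, N m; "tool_pos": TCP position; "eef_rot": TCP orientation; "contact_force": force on the tool from outside, world axes, zero at the start; "moment": the same for the moment, N m; "opening": opening from 0.0 (shut) to 1.0 (fully open); "finger_force": force on a finger pad.
Only numpy, scipy, OpenCV 4.12 (cv2) and the standard library are available. Lean on these libraries where they do the work, as an engineer would, in place of code of your own. Each camera call takes 0.05 s, during which the arm holds its last target. There are 200 camera calls.

## Working session

There is one attempt and no reset: what is moved stays moved. The work goes in short steps, Python scripts to look and compute and a tool call to move; the robot and the scene stay as the last step left them, time stands still between calls to the robot, and variables do not carry over. Pictures are saved under pics/ and viewed, at most 10 in all, crops included, and the job is handed in when it is done.

```bash
ls; mkdir -p pics
```

Run:
```python
from plant import r
import cv2
for n in("scene","top"):
    cv2.imwrite(f"pics/{n}0.png",r.snapshot(n)[:,:,::-1])
s=r.get_state();print(s["clock"],s["tool_pos"],s["eef_rot"],s["opening"],r.grip_depth)
for n in("scene","top"):print(r.camera_params(n))
```

```text
pics
plant.py
0.1 [ 0.21805719 -0.58512801  0.23798604] [ 9.84124247e-01  1.77479003e-01 -2.05857903e-04 -7.92777748e-04] 0.9970707132193232 -0.0187
{'fx': 451.4404952451422, 'fy': 451.4404952451422, 'cx': 274.66600984693633, 'cy': 204.0187075529882, 'k1': -0.06907720336354525, 'rvec': array([ 0.64740589,  2.53602623, -1.27174446]), 'tvec': array([ 0.55668686, -0.06940938,  1.21461654])}
{'fx': 514.9449749733134, 'fy': 514.9449749733134, 'cx': 276.39898480649526, 'cy': 204.81564845227257, 'k1': -0.1635619080436132, 'rvec': array([ 2.18634176, -2.20709361,  0.02845503]), 'tvec': array([-0.07848508,  0.58529789,  1.1370676 ])}
```

View pics/scene0.png

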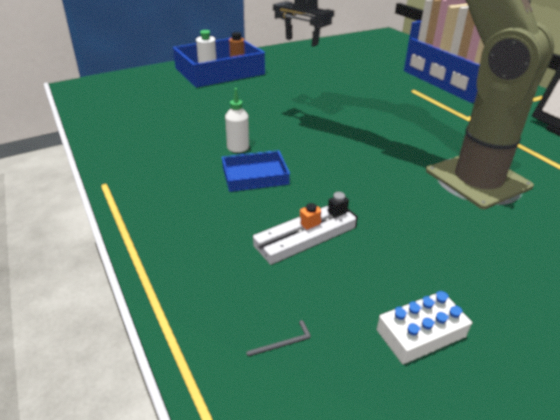

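View pics/top0.png

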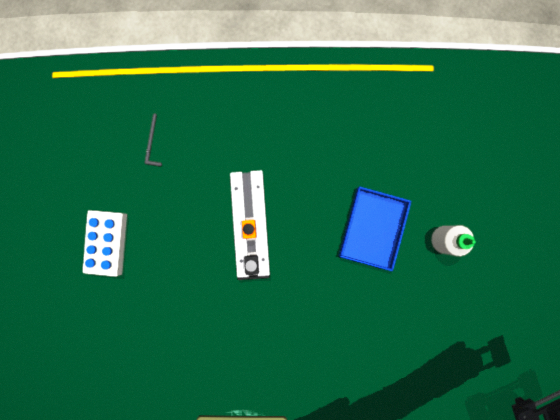

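The scene view shows the rail's open end facing away from the robot, with the orange dog at (311,215). In the top view the rail runs from (252,275), the closed end, to (247,172), the open end. The orange dog is at (249,229) and the tray at about (376,229). I'll enlarge the top view for exact corners.

Run:
```python
import cv2
a=cv2.imread("pics/top0.png")[160:290,220:420]
cv2.imwrite("pics/top_crop.png",cv2.resize(a,None,fx=4,fy=4,interpolation=cv2.INTER_CUBIC))
```

Create h.py:
```python
import numpy as np,cv2
from plant import r
def ray(name,px,z,cp=None):
    """pixel(s) -> world points on plane(s) z"""
    c=cp or r.camera_params(name);R=cv2.Rodrigues(c["rvec"])[0];C=-R.T@c["tvec"]
    px=np.atleast_2d(px).astype(float);z=np.broadcast_to(z,len(px))
    d=(px-[c["cx"],c["cy"]])/[c["fx"],c["fy"]];u=d.copy()
    for _ in range(20):u=d/(1+c["k1"]*(u**2).sum(1,keepdims=True))
    v=np.c_[u,np.ones(len(u))]@R
    return C+v*((z-C[2])/v[:,2])[:,None]
def proj(name,P,cp=None):
    c=cp or r.camera_params(name);R=cv2.Rodrigues(c["rvec"])[0]
    p=np.atleast_2d(P)@R.T+c["tvec"];u=p[:,:2]/p[:,2:]
    return u*(1+c["k1"]*(u**2).sum(1,keepdims=True))*[c["fx"],c["fy"]]+[c["cx"],c["cy"]]
```

```text
(no output)
```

View pics/top_crop.png

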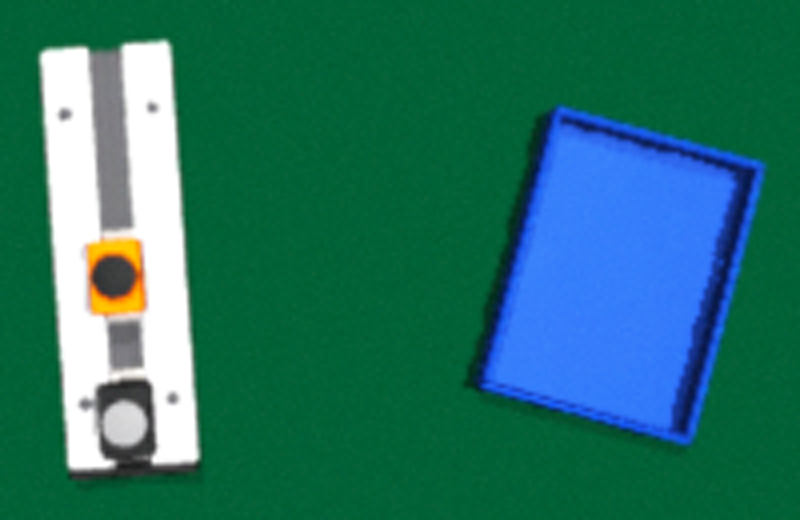

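In the enlarged crop, the rail's open corners are at (40,50) and (170,40), and its closed corners at (68,470) and (200,464). The orange block's top corners are at (86,243), (142,238), (146,311) and (92,316). The tray rim corners are at (556,106), (764,163), (690,443) and (478,387).

Run:
```python
from h import *
from scipy.spatial.transform import Rotation as T
np.set_printoptions(precision=4,suppress=True)
f=lambda c:(np.array(c)+.5)/4-.5+[220,160]
rail=ray("top",f([(40,50),(170,40),(200,464),(68,470)]),[.027,.027,.029,.029])
blk=ray("top",f([(86,243),(142,238),(146,311),(92,316)]),.070)
kn=ray("top",f([(114,276)]),.081)
tr=ray("top",f([(556,106),(764,163),(690,443),(478,387)]),.035)
for n,p in(("rail",rail),("blk",blk),("tray",tr)):
    a=p[:2].mean(0)-p[2:].mean(0)
    print(n,p.mean(0),"len",np.linalg.norm(a),"w",np.linalg.norm(p[0]-p[1]),"yaw",np.degrees(np.arctan2(a[1],a[0])));print(p[:,:2])
print("knob",kn)
s=r.get_state();print(T.from_quat(s["eef_rot"]).as_matrix())
```

```text
rail [ 0.5435 -0.0246  0.028 ] len 0.23247714295551278 w 0.07203770409999237 yaw 3.5171667707091077
[[ 0.6572  0.0184]
 [ 0.6619 -0.0534]
 [ 0.4289 -0.068 ]
 [ 0.426   0.0044]]
blk [ 0.532  -0.0258  0.07  ] len 0.03863162659598516 w 0.029752864231695476 yaw 3.4663669388425484
[[ 0.5501 -0.0098]
 [ 0.5525 -0.0395]
 [ 0.5139 -0.0413]
 [ 0.5115 -0.0127]]
tray [ 0.5302 -0.3002  0.035 ] len 0.1591809824982179 w 0.11941704832327493 yaw -16.07676203956984
[[ 0.6228 -0.2647]
 [ 0.5905 -0.3797]
 [ 0.4375 -0.3363]
 [ 0.4699 -0.2199]]
knob [[ 0.5326 -0.0252  0.081 ]]
[[ 0.937   0.3493 -0.0007]
 [ 0.3493 -0.937   0.0015]
 [-0.0001 -0.0016 -1.    ]]
```

Add to h.py:
```python
from scipy.spatial.transform import Rotation as T
np.set_printoptions(precision=4,suppress=True)
def delta(p,yaw):
    """shift and turn in tool axes from the measured pose to TCP p, tool straight down, tool x at yaw"""
    s=r.get_state();R=T.from_quat(s["eef_rot"])
    G=T.from_euler("z",yaw)*T.from_euler("x",np.pi)
    return np.r_[R.inv().apply(np.array(p)-s["tool_pos"]),(R.inv()*G).as_rotvec()]
```

```bash
python3 -c "
from h import *
print(delta([.532,-.0254,.2],.0612))"
```

```text
[ 0.4897 -0.4147  0.0386 -0.0016  0.0004  0.2956]
```
10 rows: each cap .05 m → 0.5 m. Rows as waypoint: reach halfway etc. Just send 10 rows to intermediate. Keep z until past bottle.

The manual's scale: shifts go in units of 100 mm and turns go in units of 0.05 rad. Converting my numbers, 0.38 m is 3.8, 0.342 m is 3.42, 0.296 rad is 5.92.

steer_hand(deltas="0.6 0.38 -0.32 0 0 0 0.6\n0.6 0.76 -0.64 0 0 0 1.2\n0.6 1.14 -0.96 0 0 0 1.8\n0.6 1.52 -1.28 0 0 0 2.4\n0.6 1.9 -1.6 0 0 0 3\n0.6 2.28 -1.93 0 0 0 3.6\n0.6 2.66 -2.25 0 0 0 4.2\n0.6 3.04 -2.57 0 0 0 4.8\n0.6 3.42 -2.89 0 0 0 5.4\n0.6 3.8 -3.22 0 0 0 5.92")

```text
clock: 1.1
tool_pos: [0.4623, -0.1496, 0.2386]
eef_rot: [1.0, 0.03, -0.0, 0.0]
contact_force: [0.4, -0.7, 0.3]
opening: 0.6
finger_force: 0.0
```

```bash
python3 -c "
from h import *
print(delta([.532,-.0254,.2],.0612))"
```

```text
[ 0.0769 -0.1199  0.0386  0.0001  0.0002 -0.0016]
```

steer_hand(deltas="0.6 0.25 -0.35 0 0 0 0\n0.6 0.5 -0.7 0.2 0 0 0\n0.6 0.75 -1 0.38 0 0 0\n0.6 0.77 -1.2 0.38 0 0 0\n0.6 0.77 -1.2 0.38 0 0 0\n0.6 0.77 -1.2 0.38 0 0 0")

```text
clock: 1.7
tool_pos: [0.5309, -0.0276, 0.2005]
eef_rot: [1.0, 0.031, -0.0, 0.0]
contact_force: [-0.1, -0.6, 0.3]
opening: 0.597
finger_force: 0.0
```

Run:
```python
from h import *
print(delta([.532,-.0254,.06],.0612))
cp=r.camera_params("wrist");a=r.snapshot("wrist");cv2.imwrite("pics/w1.png",a[:,:,::-1])
p=proj("wrist",[[.5326,-.0252,.081],[.5320,-.0258,.07]],cp);print(p)
```

```text
[ 0.0014 -0.0022  0.1405  0.0008  0.0009 -0.0001]
[[279.018  204.1147]
 [279.8265 201.0333]]
```

View pics/w1.png

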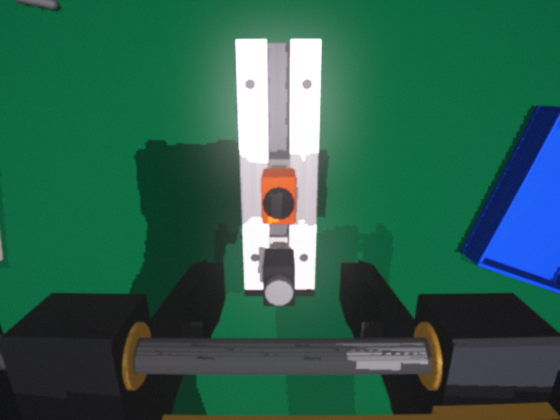

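The wrist view shows the knob at (278,204), where I predicted (279,204), and the rail is aligned with the tool. Next I'll lower the gripper.

steer_hand(deltas="0.6 0.01 -0.02 0.3 0 0 0\n0.6 0.01 -0.02 0.6 0 0 0\n0.6 0.01 -0.02 0.9 0 0 0\n0.6 0.01 -0.02 1.2 0 0 0\n0.6 0.01 -0.02 1.45 0 0 0\n0.6 0.01 -0.02 1.6 0 0 0\n0.6 0.01 -0.02 1.67 0 0 0\n0.6 0.01 -0.02 1.67 0 0 0\n0.6 0.01 -0.02 1.67 0 0 0")

```text
clock: 2.65
tool_pos: [0.5327, -0.0259, 0.0345]
eef_rot: [1.0, 0.03, 0.001, 0.0]
contact_force: [-0.3, -0.3, -0.7]
opening: 0.603
finger_force: 0.0
```

steer_hand(deltas="0 0 0 0 0 0 0\n0 0 0 0 0 0 0\n0 0 0 0 0 0 0\n0 0 0 0 0 0 0\n0 0 0 0 0 0 0\n0 0 0 0 0 0 0\n0 0 0 0 0 0 0\n0 0 0 0 0 0 0", force=20)

```text
clock: 3.45
tool_pos: [0.5325, -0.0249, 0.0342]
eef_rot: [1.0, 0.03, 0.0, 0.0]
contact_force: [-0.3, -0.4, 5.7]
opening: 0.318
finger_force: 20.0
```

```bash
python3 -c "
from h import *
print(delta([.70,-.0150,.034],.0612))"
```

```text
[ 0.1678  0.0003  0.0003  0.0001 -0.0008 -0.0002]
```

Gripped at 28 mm. Now I'll slide it towards the open end.

Converted, 0.084 m is 0.84, 0.078 m is 0.78.

steer_hand(deltas="0 0.08 0 -0.01 0 0 0\n0 0.2 0 -0.01 0 0 0\n0 0.35 0 -0.01 0 0 0\n0 0.5 0 -0.01 0 0 0\n0 0.65 0 -0.01 0 0 0\n0 0.78 0 -0.01 0 0 0\n0 0.84 0 -0.01 0 0 0\n0 0.84 0 -0.01 0 0 0", force=30)

```text
clock: 4.25
tool_pos: [0.6167, -0.0197, 0.0343]
eef_rot: [1.0, 0.031, 0.0, -0.0]
contact_force: [0.4, 0.1, -2.5]
opening: 0.317
finger_force: 30.0
```

```bash
python3 -c "
from h import *
print(delta([.70,-.0150,.035],.0612))"
```

```text
[ 0.0834  0.0004 -0.0006 -0.0001 -0.0005 -0.0002]
```

steer_hand(deltas="0 0.08 0 0 0 0 0\n0 0.2 0 0 0 0 0\n0 0.35 0 0 0 0 0\n0 0.5 0 0 0 0 0\n0 0.65 0 0 0 0 0\n0 0.78 0 0 0 0 0\n0 0.86 0 0 0 0 0\n0 0.86 0 0 0 0 0")

```text
clock: 5.05
tool_pos: [0.7025, -0.0145, 0.0345]
eef_rot: [1.0, 0.03, 0.0, -0.0]
contact_force: [-0.1, -0.2, -1.8]
opening: 0.314
finger_force: 30.0
```

Run:
```python
from h import *
cv2.imwrite("pics/s2.png",cv2.resize(r.snapshot("scene")[130:280,180:400,::-1],None,fx=3,fy=3,interpolation=cv2.INTER_CUBIC))
```

```text
(no output)
```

View pics/s2.png

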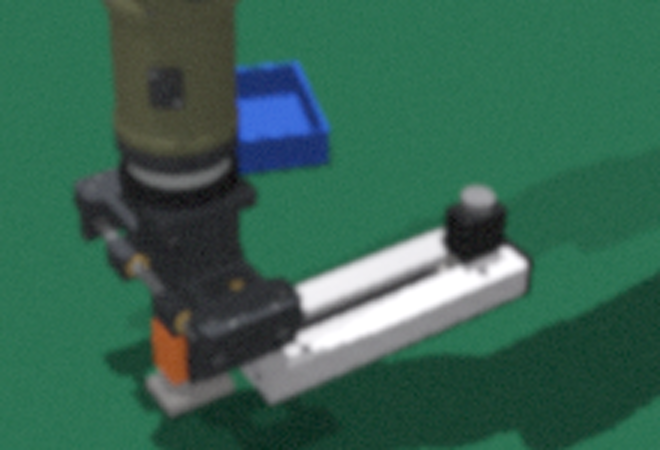

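The dog is fully out of the slot at the open end, and the black dog hasn't moved. Next I'll lift it and work out the tray move and the bottle clearance.

Converted, -0.1 m is -1, -0.13 m is -1.3.

steer_hand(deltas="0 0 0 -0.05 0 0 0\n0 0 0 -0.2 0 0 0\n0 0 0 -0.4 0 0 0\n0 0 0 -0.6 0 0 0\n0 0 0 -0.8 0 0 0\n0 0 0 -1 0 0 0\n0 0 0 -1.2 0 0 0\n0 0 0 -1.3 0 0 0\n0 0 0 -1.3 0 0 0")

```text
clock: 6.0
tool_pos: [0.7029, -0.0147, 0.1673]
eef_rot: [1.0, 0.03, 0.002, 0.0]
contact_force: [0.9, 0.4, -1.8]
opening: 0.312
finger_force: 30.0
```

Run:
```python
from h import *
print("bottle base/top",ray("top",[(433,240),(466,241)],[.07,.183]))
print(delta([.533,-.291,.165],-.28))
```

```text
bottle base/top [[ 0.5039 -0.4183  0.07  ]
 [ 0.5048 -0.4506  0.183 ]]
[-0.1864  0.2654  0.0017 -0.0004 -0.0041  0.3407]
```

steer_hand(deltas="0 -0.06 0.1 0 0 0 0.4\n0 -0.2 0.3 0 0 0 1\n0 -0.4 0.58 0 0 0 1.8\n0 -0.62 0.9 0 0 0 2.6\n0 -0.84 1.22 0 0 0 3.4\n0 -1.06 1.54 0 0 0 4.2\n0 -1.28 1.86 0 0 0 5\n0 -1.5 2.18 0 0 0 5.8\n0 -1.7 2.46 0 0 0 6.4\n0 -1.82 2.63 0 0 0 6.8")

```text
clock: 7.0
tool_pos: [0.5318, -0.2923, 0.1636]
eef_rot: [0.99, -0.143, -0.002, 0.001]
contact_force: [0.7, -0.2, -2.2]
opening: 0.315
finger_force: 30.0
```

steer_hand(deltas="0 0 0 0 0 0 0\n0 0 0 0 0 0 0\n0 0 0 0 0 0 0")

```text
clock: 7.3
tool_pos: [0.5368, -0.2864, 0.1642]
eef_rot: [0.99, -0.138, -0.0, -0.001]
contact_force: [-0.4, -0.1, -2.6]
opening: 0.314
finger_force: 30.0
```

Run:
```python
from h import *
print(delta([.531,-.297,.032],-.28))
cv2.imwrite("pics/w3.png",r.snapshot("wrist")[:,:,::-1])
```

```text
[-0.0026  0.012   0.1322 -0.0016  0.0006  0.0029]
```

View pics/w3.png

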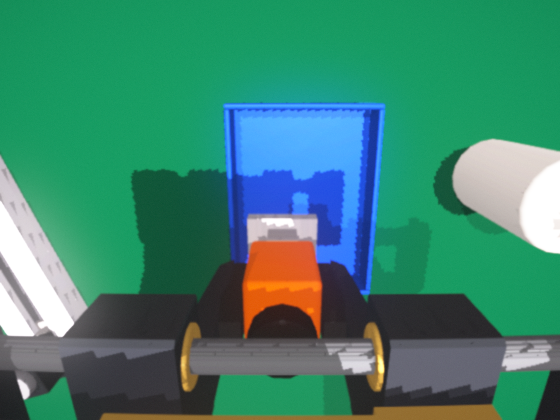

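The dog is held upright over the tray, with its front foot edge at (247–318, 216). The tray walls leave room on both sides. I'll descend towards the floor and slow down near contact.

Run:
```python
from h import *
s=r.get_state();R=T.from_quat(s["eef_rot"])
# in tool axes: z down; dog origin 26.5mm above... below TCP
L=[[.025,y,.0265-.008] for y in(-.017,.017)]
print(proj("wrist",R.apply(L)+s["tool_pos"]))
```

```text
[[247.5741 216.692 ]
 [317.2954 216.7148]]
```

steer_hand(deltas="0 0 0.06 0.1 0 0 0\n0 -0.02 0.12 0.3 0 0 0\n0 -0.02 0.12 0.5 0 0 0\n0 -0.02 0.12 0.7 0 0 0\n0 -0.02 0.12 0.9 0 0 0\n0 -0.02 0.12 1.05 0 0 0\n0 -0.02 0.12 1.18 0 0 0\n0 -0.02 0.12 1.26 0 0 0\n0 -0.02 0.12 1.26 0 0 0\n0 -0.02 0.12 1.26 0 0 0")

```text
clock: 8.35
tool_pos: [0.5313, -0.2994, 0.0391]
eef_rot: [0.99, -0.139, 0.0, 0.0]
contact_force: [-0.0, -1.0, -1.2]
opening: 0.314
finger_force: 30.0
```

The predicted foot corners match to within a pixel, so the dog is square in the grip.

Converted, 0.007 m is 0.07, 0.006 m is 0.06.

steer_hand(deltas="0 0 0 0.02 0 0 0\n0 0 0 0.04 0 0 0\n0 0 0 0.06 0 0 0\n0 0 0 0.07 0 0 0\n0 0 0 0.07 0 0 0\n0 0 0 0.07 0 0 0")

```text
clock: 8.95
tool_pos: [0.531, -0.2992, 0.0317]
eef_rot: [0.99, -0.139, 0.0, 0.0]
contact_force: [0.4, -0.7, -2.0]
opening: 0.317
finger_force: 30.0
```

steer_hand(deltas="0 0 0 0.01 0 0 0\n0 0 0 0.01 0 0 0\n0 0 0 0.01 0 0 0")

```text
clock: 9.25
tool_pos: [0.531, -0.2992, 0.0307]
eef_rot: [0.99, -0.139, 0.0, 0.0]
contact_force: [0.6, -0.1, -1.9]
opening: 0.316
finger_force: 30.0
```

steer_hand(deltas="0 0 0 0.01 0 0 0\n0 0 0 0.01 0 0 0\n0 0 0 0.01 0 0 0")

```text
clock: 9.55
tool_pos: [0.5311, -0.2993, 0.0302]
eef_rot: [0.99, -0.139, 0.0, 0.0]
contact_force: [-0.8, 0.2, 5.4]
opening: 0.311
finger_force: 30.0
```

The vertical force went from −2 to +5 N, so the foot is on the tray floor. Next I'll release gently, then raise the gripper.

steer_hand(deltas="0.36 0 0 0 0 0 0\n0.4 0 0 0 0 0 0\n0.45 0 0 0 0 0 0\n0.5 0 0 0 0 0 0\n0.5 0 0 0 0 0 0\n0.5 0 0 0 0 0 0")

```text
clock: 10.15
tool_pos: [0.531, -0.2992, 0.0297]
eef_rot: [0.99, -0.139, 0.0, 0.0]
contact_force: [-0.1, 0.4, -0.1]
opening: 0.504
finger_force: 0.0
```

steer_hand(deltas="0.5 0 0 -0.1 0 0 0\n0.5 0 0 -0.3 0 0 0\n0.5 0 0 -0.5 0 0 0\n0.5 0 0 -0.8 0 0 0\n0.5 0 0 -1.1 0 0 0\n0.5 0 0 -1.4 0 0 0\n0.5 0 0 -1.7 0 0 0\n0.5 0 0 -1.8 0 0 0\n0.5 0 0 -1.8 0 0 0\n0.5 0 0 -1.8 0 0 0")

```text
clock: 11.15
tool_pos: [0.5303, -0.2988, 0.2088]
eef_rot: [0.99, -0.139, -0.001, -0.0]
contact_force: [-0.8, -0.5, -0.7]
opening: 0.503
finger_force: 0.0
```

Run:
```python
from h import *
a=r.snapshot("wrist")[:,:,::-1];b=r.snapshot("scene")[:,:,::-1]
cv2.imwrite("pics/fin.png",cv2.resize(np.hstack([a,b]),(800,300),interpolation=cv2.INTER_AREA))
```

```text
(no output)
```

View pics/fin.png

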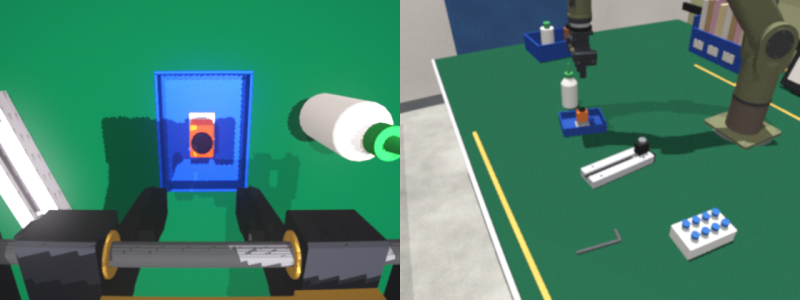

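The wrist half of the picture shows the orange dog upright near the middle of the tray at (201,140). In the scene half, the black dog, bottle, rack and hex key are where they started, and the gripper is clear.

```bash
python3 -c "
from plant import r
print(r.finish_job())"
```

```text
the job is handed in; nothing more can be done
None
```

The orange clamp dog was slid out of the rail's open end and set down upright in the blue tray, nothing else looked moved in the final pictures, and the job was handed in at about 11 s; no verdict was returned.

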